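# Clamp a biscuit tin in the labelling stand

### The job

Push the small round tin along the table until it is fully home against the back of the labelling stand, then flip the stand's T-handled toggle lever over past its centre so that it snaps down and its rubber pad clamps the lid of the tin. Only push: do not lift or tip the tin, do not flip the lever before the tin is home, and leave the cup, jar, tub, carton and spatula where they are.

Things in the scene. Friction and masses are not known exactly. Their poses are not given: they have to be found in the camera images.
- stand: Dark steel labelling stand fixed to the table. Origin: on the table, where the centre of the tin's underside lies when home; +x points from the open mouth to the stop and lever, z up. No floor: the tin slides on the table between rails 24 mm high, inner faces at y = +-37 mm (x -26 to 39), flaring to y = +-60 at x = -65. Stop face at x = 36, 40 mm high, 86 wide.
- pivot (a point): The lever's pivot, at stand x = 62, y = 0, z = 72 mm, between two steel cheeks that reach y = +-17 mm, x 47 to 77 and 84 mm high; behind them only a foot plate, 8 mm high, to x = 103. Lever turns about the stand's y; the spring pushes it away from its centre (joint 0.7: handle nearly upright, 0.05 rad to +x) to either side.
- clamp (a joint): Lever angle, rad. 0 = open: handle leans 0.75 rad from upright to the stand's +x, hold-down arm up. Grows as the handle is pushed towards stand -x. A spring (0.5 N m at both ends) drives it from its centre at 0.7: past that it snaps over by itself. About 9 N level at the handle starts it. At 1.40 the pad rests on the tin's lid (handle 0.65 rad to -x, arm level); with no tin it stops at 1.45.
- handle (a point): Centre of the lever's T-bar: a black bar 18 mm thick and 60 mm long along the stand's y, 85 mm from the pivot on a 10 mm steel rod. Open it lies at about stand x = 120, z = 134 mm, clamped at about x = 11, z = 140 mm.
- pad: Rubber pad under the end of the hold-down arm, 22 mm across, 17 mm long, part of the lever. Origin: at the arm's end, 62 mm from the pivot (it swivels up to 0.12 rad); the pad's face is 17 mm along its own -z. Clamped it stands over the nest's centre.
- tin: Closed round biscuit tin of plain gold-lacquered metal with a slip lid (two larger ones, 90 x 80 mm, stand at the back of the table), 70 mm across, 55 mm tall, about 0.3 kg (0.2 to 0.4), standing loose on the table before the stand's mouth. Origin: centre of its underside.
- cup: Bystander, loose: open paper cup, 76 mm across the rim, 80 mm tall. Origin: centre of its underside.
- jar: Bystander, loose: closed glass jar, 66 mm across, 80 mm tall. Origin: centre of its underside.
- tub: Bystander, loose: low white plastic tub with lid, 84 mm across, 47 mm tall. Origin: centre of its underside.
- carton: Bystander, loose: kraft cardboard carton, 65 x 45 mm, 100 mm tall. Origin: centre of its underside.
- spatula: Bystander, loose: a spatula lying on the table to the robot's right.
There are look-alikes about, which are no part of the job. Leave any green look-alike of the tin alone.

How it is judged:
By the outcome, as a careful person would: the job done as asked, in the order asked, and still so for the second after the job is handed in, with the robot touching nothing.
It also fails if it takes over 64 s, if anything falls off the work surface, if the arm or the gripper's body presses on something with over 40 N, if the wrist force passes 120 N, or if a joint passes its speed limit or range.

### The arm

A 7-joint arm with a two-finger parallel gripper is mounted at the origin on the work surface. World frame = base frame: x ahead of the robot, y to its left, z up, the work surface at z = 0. Lengths are in m, angles in rad, forces in N, time in s.
With the tool pointing down it reaches from about 0.35 to 0.9 m from the base axis. Payload 19.9 kg.
Tool frame: the origin (TCP) lies midway between the tips of the shut fingers; the grasp point (between the pads) lies 19 mm behind it; z points along the fingers, y is the line along which they close (so a half turn about z gives the same grasp; the last joint's range is limited). The gripper opens to 94 mm and grips with 3 to 60 N. Pads are 16 mm wide; open, the fingers measure 119 mm over their backs; the gripper's body (75 mm by 177 mm) begins 78 mm behind the grasp point.
Start: joints at [-1.24, 0.417, -0.01, 1.614, 0.005, 1.111, -0.053], TCP at [0.227, 0.582, 0.205] pointing down, gripper open.
Joint ranges: [-2.81, 2.81], [-0.39, 2.02], [-1.27, 1.25], [0.06, 2.57], [-1.19, 4.33], [0.19, 2], [-2.82, 2.82]. Speed limits (rad/s): [1.89, 1.89, 2.39, 2.39, 3.01, 3.01, 3.01].

### API

Orientations are given as a rotation vector (axis times angle).
In Python, from bench import observe, grab_frame, hand_in gives the robot as it stands.
- The arm moves only by the tool drive_tool, never from a script. Its argument "targets" is a list of rows, each an object with "travel": the shift along the world's x, y, z in units of 0.1 m (1.0 is 0.1 m), a list of three; "twist": the turn about the world's z in units of 180 degrees (1.0 is 180 degrees); "claw": the gripper's target within -1 to 1 (shut at 1, half-way at 0, fully open at -1). A call has 1 to 5 rows; each row is the pose to reach, as a shift and turn from the pose commanded when the call began, turning the shorter way round; what a row does not reach only later rows make up. A row lasts 1/10 s, in which the tool goes at most 50 mm and 8.59 degrees, less where a joint would pass 70% of its speed; a pose out of reach is approached as far as the arm can. A call with a number of a shift or a turn outside -1 to 1 is refused whole. A call with a gripper value outside its range is refused whole. The fingers move at their own pace and stop on an object; the grip force is fixed at half the most. Time passes only in rows, so rows that repeat a pose let the fingers close. It gives the time, the measured TCP pose, the force, the opening and the grip force at its end, in the units of the state.
- observe(): the state, without advancing time (a new reading comes with each control period).
- grab_frame(name): name is "scene" or "top" or "wrist"; returns a dict with "color" (480x640x3 uint8, red, green, blue), "fx", "fy", "cx", "cy" (pixels), "xyz" and "orientation" of the camera in the world. Camera axes: x right, y up, looking along -z (the intrinsics and any distortion apply to the point x, -y, -z); pixel columns grow to the right and rows downward; lengths in m; the calibration is good to about 2 mm. A picture is of the moment at which its call begins. There is no depth.
- hand_in(): hands the job in; it is judged then, once.
The state is a dict: "t": time; "joint_positions": joint angles; "joint_vel": joint speeds; "joint_torque": joint torques, N m; "tool_pos": TCP position; "ee_rot": TCP orientation; "force": force on the tool from outside, world axes, zero at the start; "torque": the same for the moment, N m; "opening": finger opening in m; "grip_force": force on a finger pad.
Only numpy, scipy, OpenCV 4.12 (cv2) and the standard library are available. Lean on these libraries where they do the work, as an engineer would, in place of code of your own. Each camera call takes 0.05 s, during which the arm holds its last target. There are 200 camera calls.

## Working session

There is one attempt and no reset: what is moved stays moved. The work goes in short steps, Python scripts to look and compute and a tool call to move; the robot and the scene stay as the last step left them, time stands still between calls to the robot, and variables do not carry over. Pictures are saved under pics/ and viewed, at most 10 in all, crops included, and the job is handed in when it is done.

Besides the shell and the picture viewer there is one more tool, called as name([rows], argument=value, ...), one row to a line, values as JSON. drive_tool: Moves the arm, as the interface text tells. Its arguments: {"type":"object","properties":{"targets":{"type":"array","items":{"type":"object","properties":{"travel":{"type":"array","items":{"type":"number"}},"twist":{"type":"number"},"claw":{"type":"number"}}}}},"required":["targets"]}

```bash
ls; mkdir -p pics
cat > h.py <<'E'
import numpy as np, cv2
from bench import observe, grab_frame, hand_in
from scipy.spatial.transform import Rotation as R
import pickle
def shot(n,tag):
    f=grab_frame(n); cv2.imwrite(f'pics/{tag}.png',f['color'][:,:,::-1]); pickle.dump(f,open(f'pics/{tag}.pkl','wb')); return f
def load(tag): return pickle.load(open(f'pics/{tag}.pkl','rb'))
def rot(f):
    o=np.array(f['orientation'],float); return R.from_rotvec(o) if o.size==3 else (R.from_quat(o) if o.size==4 else R.from_matrix(o))
def cast(f,u,v,z):
    d=rot(f).apply([(u-f['cx'])/f['fx'],-(v-f['cy'])/f['fy'],-1.]); p=np.array(f['xyz']); return p+d*(z-p[2])/d[2]
def proj(f,P):
    q=rot(f).inv().apply(np.array(P,float)-np.array(f['xyz'])); return np.stack([f['cx']+f['fx']*q[...,0]/-q[...,2], f['cy']-f['fy']*q[...,1]/-q[...,2]],-1)
E
python3 - <<'E'
from h import *
for n in ('top','scene'):
    f=shot(n,n+'0'); print({k:v for k,v in f.items() if k!='color'})
print(observe())
E
```

```text
pics
{'fx': 441.5018730058853, 'fy': 441.5018730058853, 'cx': 317.3072769243951, 'cy': 244.49665409391864, 'xyz': array([ 0.30653196, -0.09341973,  1.19271189]), 'orientation': array([ 0.17996996, -0.16474435, -1.5319627 ])}
{'fx': 440.6062439317526, 'fy': 440.6062439317526, 'cx': 320.1971404724395, 'cy': 234.7421683725198, 'xyz': array([ 1.24019836, -0.38110234,  0.76601881]), 'orientation': array([0.77108425, 0.48948589, 1.08165863])}
{'t': 0.1, 'joint_positions': array([-1.24047093,  0.41787216, -0.01030628,  1.61408736,  0.00469196,
        1.11069211, -0.05298573]), 'joint_vel': array([ 0.00143993, -0.00107154, -0.00045429, -0.00224269, -0.00321147,
       -0.0001781 , -0.00041534]), 'joint_torque': array([ 2.04331787e-03, -8.52584839e+01,  6.40861150e-01, -4.26697040e+01,
       -4.88506292e-02,  1.64024258e-02,  7.25848668e-05]), 'tool_pos': array([0.22696141, 0.58198856, 0.2049253 ]), 'ee_rot': array([-5.80648076e-01, -3.08734661e+00,  1.61532797e-03]), 'force': array([0.25243517, 0.19749739, 0.92913418]), 'torque': array([-0.06574778, -0.03089787, -0.00214036]), 'grip_force': 0.0, 'opening': 0.09398590289649673}
```

View pics/top0.png

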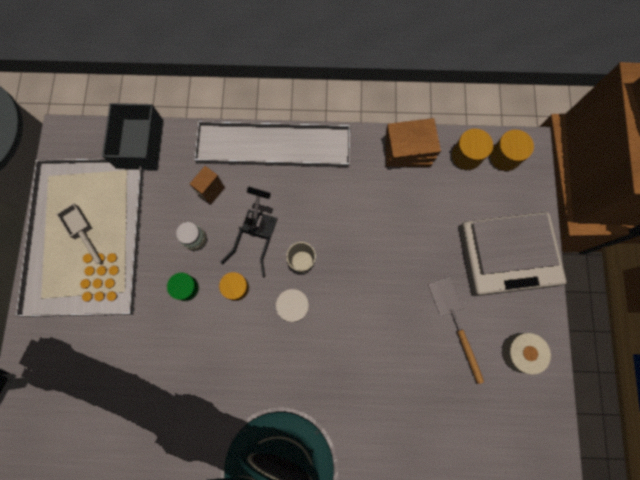

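View pics/scene0.png

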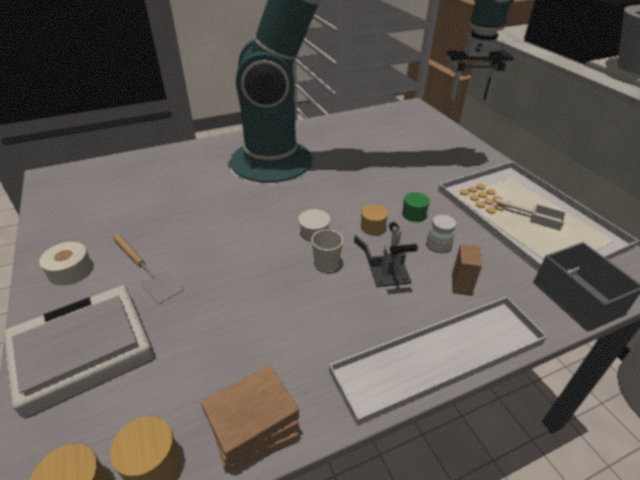

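Top view. Candidates for the tin are the small gold tin (233,286), the green look-alike (181,286), the two large gold tins (475,149) and (516,147), and the biscuits at about (100,280). I choose the small gold one at (233,286). The stand is at about (255,230): its flared mouth opens towards the robot, with tips near (223,262) and (264,275), and the T-bar is at (258,192).

Run:
```python
from h import *
f=load('top0'); c=f['color'][170:320,150:340,::-1]
cv2.imwrite('pics/crop1.png',cv2.resize(c,None,fx=4,fy=4,interpolation=cv2.INTER_CUBIC))
hsv=cv2.cvtColor(f['color'],cv2.COLOR_RGB2HSV)
m=cv2.inRange(hsv,(10,130,90),(35,255,255)); m[:260]=0;m[320:]=0;m[:,:200]=0;m[:,270:]=0
(x,y),r=cv2.minEnclosingCircle(max(cv2.findContours(m,0,2)[0],key=cv2.contourArea)); print('tin px',x,y,r,cast(f,x,y,.055), cast(f,x+r,y,.055)-cast(f,x-r,y,.055))
s=load('scene0');print(proj(s,cast(f,x,y,.055)))
d=(f['color'].max(2)<62).astype(np.uint8)*255; d[:180]=0;d[285:]=0;d[:,:215]=0;d[:,282:]=0
n,l,st,ce=cv2.connectedComponentsWithStats(d)
for i in range(1,n):
    if st[i,4]>30: print(st[i],ce[i])
```

```text
tin px 232.54469299316406 285.1508483886719 14.081110000610352 [0.44655678 0.13787878 0.055     ] [ 0.002332   -0.07300813  0.        ]
[374.75189381 210.75955587]
[215 180   9  19 110] [217.94545455 187.39090909]
[247 187  23  12 148] [258.20945946 192.41891892]
[221 205  56  72 902] [255.97560976 230.15964523]
```

View pics/crop1.png

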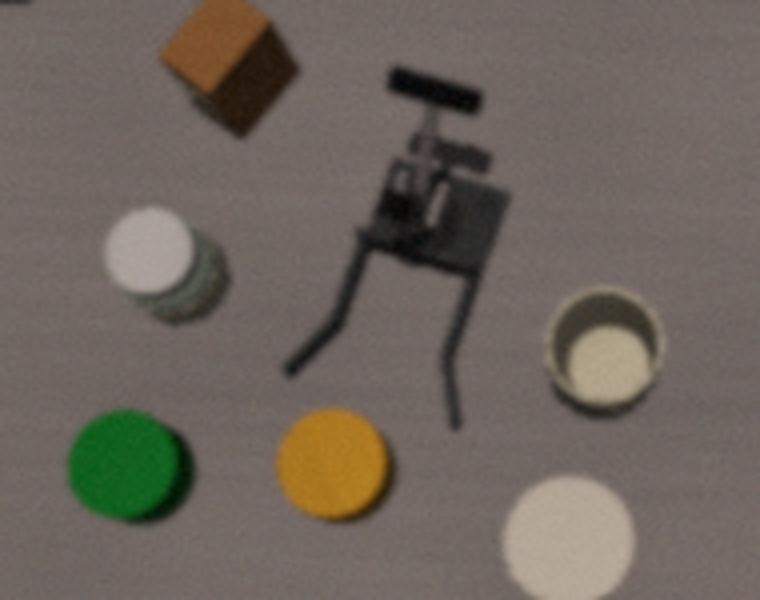

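The crop shows the gold tin at crop (333,464), in front of the mouth and slightly left of it. Flare tips are at (289,373) and (456,428), rail bends at (338,322) and (447,357), and the T-bar centre at (435,90). Next I fit the stand's pose.

Run:
```python
from h import *
f=load('top0'); s=load('scene0')
L=[((289,373),(-65,61,24)),((456,428),(-65,-61,24)),((338,322),(-26,39,24)),((447,357),(-26,-39,24)),((435,90),(120,0,134)),((510,192),(103,-43,8)),((361,232),(36,43,40)),((478,270),(36,-43,40))]
W=np.array([cast(f,(u+.5)/4+149.5,(v+.5)/4+169.5,q[2]/1e3)[:2] for (u,v),q in L]); S=np.array([q[:2] for _,q in L])/1e3
a=S@[1,1j]; b=W@[1,1j]; am,bm=a.mean(),b.mean()
k=np.sum((b-bm)*np.conj(a-am)); k/=abs(k); t=bm-k*am
print('yaw',np.angle(k),'origin',t,'res mm',np.round((b-(k*a+t))*1e3,1))
tin=.4466+.1379j; print('tin in stand mm',(tin-t)*np.conj(k)*1e3)
np.save('stand.npy',[t.real,t.imag,np.angle(k)])
for p in [(120,0),(150,0),(-90,0),(-65,61)]: 
    w=k*complex(*p)/1e3+t; print(p,w)
print(proj(s,[*(lambda w:(w.real,w.imag))(k*.12+t),.134]), proj(f,[.4466,.1379,.055]))
h=cv2.cvtColor(s['color'],cv2.COLOR_RGB2HSV); m=cv2.inRange(h,(10,130,90),(35,255,255)); m[:190]=0;m[245:]=0;m[:,:350]=0;m[:,395:]=0
print('scene tin bbox',cv2.boundingRect(m))
th=np.linspace(0,6.28,60)
P=np.vstack([np.c_[.4466+.035*np.cos(th),.1379+.035*np.sin(th),0*th+z] for z in(0,.055)]); q=proj(s,P); print(q.min(0),q.max(0))
# other objects
for n,u,v,z in [('cup',302,257,.08),('tub',292,305,.047),('green',181,286,.055),('jar',187.5,232.5,.08),('carton',207,178,.1)]: print(n,cast(f,u,v,z))
```

```text
yaw -0.2614998293204042 origin (0.5577652083952181+0.10325112799858735j) res mm [-1.2-1.6j -3.4+1.7j  2.9-0.6j  1.3-0.6j  0.8+1.9j -1. +2.j   1.2-2.7j
 -0.5-0.2j]
tin in stand mm (-116.34372162238654+4.7314191925027265j)
(120, 0) (0.6736856061218401+0.07222756613181001j)
(150, 0) (0.7026657055534957+0.06447167566511569j)
(-90, 0) (0.4708249101002516+0.12651879939867036j)
(-65, 61) (0.5107453035755763+0.17898175952079126j)
[403.30962811 247.78518946] [232.53777102 285.13398323]
scene tin bbox (363, 206, 24, 16)
[360.19518742 202.98030537] [387.96746202 234.98471498]
cup [ 0.52160812 -0.040208    0.08      ]
tub [ 0.40109951 -0.0179107   0.047     ]
green [0.44008194 0.27137875 0.055     ]
jar [0.57711845 0.26044852 0.08      ]
carton [0.721246   0.21709695 0.1       ]
```

The stand fit is good, with residuals of 3 mm or less. In the stand frame the tin is at (-116, +5) mm, and the tin diameter comes out near 73 mm against the stated 70. I'll narrow the fingers to about 38 mm, square to the push, so they cradle the tin from behind.

drive_tool([
  {"travel":[0.17,-0.43,0],"twist":0.035,"claw":0.2},
  {"travel":[0.34,-0.86,0],"twist":0.035,"claw":0.2},
  {"travel":[0.34,-0.86,0],"twist":0.035,"claw":0.2},
  {"travel":[0.34,-0.86,0],"twist":0.035,"claw":0.2},
])

```text
t: 0.5
tool_pos: [0.2615, 0.4957, 0.2056]
ee_rot: [0.413, 3.114, 0.0]
force: [-0.4, 0.8, 0.1]
opening: 0.065
grip_force: 0.0
```

drive_tool([
  {"travel":[0.17,-0.43,0],"twist":0,"claw":0.2},
  {"travel":[0.34,-0.86,0],"twist":0,"claw":0.2},
  {"travel":[0.34,-0.86,0],"twist":0,"claw":0.2},
  {"travel":[0.34,-0.86,0],"twist":0,"claw":0.2},
])

```text
t: 0.9
tool_pos: [0.295, 0.4107, 0.2056]
ee_rot: [0.41, 3.115, 0.001]
force: [-0.7, -0.0, 0.5]
opening: 0.0378
grip_force: 0.0
```

drive_tool([
  {"travel":[0.17,-0.43,0],"twist":0,"claw":0.2},
  {"travel":[0.34,-0.86,0],"twist":0,"claw":0.2},
  {"travel":[0.34,-0.86,0],"twist":0,"claw":0.2},
  {"travel":[0.34,-0.86,0],"twist":0,"claw":0.2},
])

```text
t: 1.3
tool_pos: [0.3289, 0.3253, 0.2055]
ee_rot: [0.409, 3.115, 0.001]
force: [-0.4, 1.0, 0.2]
opening: 0.0373
grip_force: 0.0
```

drive_tool([
  {"travel":[0.17,-0.43,0],"twist":0,"claw":0.2},
  {"travel":[0.34,-0.86,0],"twist":0,"claw":0.2},
  {"travel":[0.34,-0.86,0],"twist":0,"claw":0.2},
  {"travel":[0.34,-0.86,0],"twist":0,"claw":0.2},
])

```text
t: 1.7
tool_pos: [0.363, 0.2396, 0.2055]
ee_rot: [0.409, 3.115, 0.0]
force: [-0.7, -0.4, 0.6]
opening: 0.0378
grip_force: 0.0
```

drive_tool([
  {"travel":[0.17,-0.43,0],"twist":0,"claw":0.2},
  {"travel":[0.34,-0.86,0],"twist":0,"claw":0.2},
  {"travel":[0.34,-0.86,0],"twist":0,"claw":0.2},
  {"travel":[0.34,-0.86,0],"twist":0,"claw":0.2},
])

```text
t: 2.1
tool_pos: [0.3972, 0.1537, 0.2054]
ee_rot: [0.408, 3.115, -0.0]
force: [0.4, 0.4, -0.8]
opening: 0.0377
grip_force: 0.0
```

drive_tool([
  {"travel":[0,-0.02,-0.4],"twist":0,"claw":0.2},
  {"travel":[0,-0.02,-0.8],"twist":0,"claw":0.2},
  {"travel":[0,-0.02,-1.0],"twist":0,"claw":0.2},
  {"travel":[0,-0.02,-1.0],"twist":0,"claw":0.2},
])

```text
t: 2.5
tool_pos: [0.3953, 0.1517, 0.1032]
ee_rot: [-0.404, -3.112, 0.004]
force: [-0.4, 0.2, -0.1]
opening: 0.0376
grip_force: 0.0
```

drive_tool([
  {"travel":[0,0,-0.25],"twist":0,"claw":0.2},
  {"travel":[0,0,-0.5],"twist":0,"claw":0.2},
  {"travel":[0,0,-0.75],"twist":0,"claw":0.2},
  {"travel":[0,0,-0.87],"twist":0,"claw":0.2},
  {"travel":[0,0,-0.87],"twist":0,"claw":0.2},
])

```text
t: 3.0
tool_pos: [0.3967, 0.1511, 0.0181]
ee_rot: [-0.408, -3.114, 0.001]
force: [0.5, -0.1, 1.1]
opening: 0.0375
grip_force: 0.0
```

Run:
```python
from h import *
a=shot('top','t1'); b=shot('scene','s1'); w=shot('wrist','w1')
im=np.vstack([cv2.resize(x[:,:,::-1],(400,300),interpolation=cv2.INTER_AREA) for x in (cv2.resize(b['color'][150:330,270:510],(640,480)),w['color'])])
cv2.imwrite('pics/m1.png',np.hstack([im[:300],im[300:]])); print(observe()['tool_pos'])
```

```text
[0.39769879 0.15095486 0.01955525]
```

View pics/m1.png

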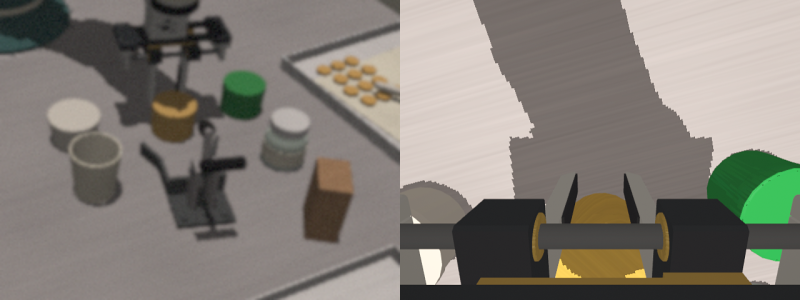

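The fingers are behind the gold tin and centred on it. The T-bar shows at scene pixel (404,248), against a prediction of (403,248), so the stand pose is confirmed. Now the slow push.

drive_tool([
  {"travel":[0.09,-0.03,0],"twist":0,"claw":0.2},
  {"travel":[0.18,-0.06,0],"twist":0,"claw":0.2},
  {"travel":[0.28,-0.1,0],"twist":0,"claw":0.2},
  {"travel":[0.38,-0.14,0],"twist":0,"claw":0.2},
  {"travel":[0.47,-0.18,0],"twist":0,"claw":0.2},
])

```text
t: 3.65
tool_pos: [0.4451, 0.1318, 0.0185]
ee_rot: [0.411, 3.115, -0.0]
force: [-3.2, 0.8, 2.1]
opening: 0.0374
grip_force: 2.0
```

drive_tool([
  {"travel":[0.08,-0.02,0],"twist":0,"claw":0.2},
  {"travel":[0.16,-0.04,0],"twist":0,"claw":0.2},
  {"travel":[0.24,-0.06,0],"twist":0,"claw":0.2},
  {"travel":[0.31,-0.08,0],"twist":0,"claw":0.2},
  {"travel":[0.39,-0.1,0],"twist":0,"claw":0.2},
])

```text
t: 4.15
tool_pos: [0.4835, 0.1222, 0.0184]
ee_rot: [-0.41, -3.115, 0.0]
force: [-2.5, 0.8, 1.6]
opening: 0.0375
grip_force: 1.7
```

```bash
cat > chk.py <<'E'
from h import *
o,p,y=np.load('stand.npy'); k=np.exp(1j*y); t=complex(o,p)
ob=observe(); c=complex(*ob['tool_pos'][:2]); print('tcp stand mm',(c-t)*np.conj(k)*1e3,ob['tool_pos'][2],ob['force'])
import sys
for n in ('top','scene'):
    f=shot(n,n+sys.argv[1]); h=cv2.cvtColor(f['color'],cv2.COLOR_RGB2HSV); m=cv2.inRange(h,(10,130,70),(35,255,255))
    uv=proj(f,[.5578,.1033,.05])if 0 else proj(f,[.50,.118,.05]); M=np.zeros_like(m); cv2.circle(M,tuple(int(x) for x in uv),45,255,-1); m&=M
    cs=cv2.findContours(m,0,2)[0]
    if cs:
        C=max(cs,key=cv2.contourArea); (x,yy),r=cv2.minEnclosingCircle(C); w=cast(f,x,yy,.055); print(n,'tin px',x,yy,r,'stand mm',(complex(w[0],w[1])-t)*np.conj(k)*1e3)
E
python3 chk.py 2
```

```text
tcp stand mm (-76.63243474080244-0.9301709764057906j) 0.01837041037746662 [-2.47567412  0.79097929  1.57301931]
top tin px 251.5 253.5 9.300638198852539 stand mm (-22.918795862144968-15.485619263927273j)
scene tin px 378.8432312011719 235.31622314453125 12.735891342163086 stand mm (-16.65687417784999-10.276510721617253j)
```

drive_tool([
  {"travel":[0.07,-0.018,0],"twist":0,"claw":0.2},
  {"travel":[0.14,-0.035,0],"twist":0,"claw":0.2},
  {"travel":[0.2,-0.05,0],"twist":0,"claw":0.2},
  {"travel":[0.25,-0.065,0],"twist":0,"claw":0.2},
  {"travel":[0.3,-0.08,0],"twist":0,"claw":0.2},
])

```text
t: 4.75
tool_pos: [0.5127, 0.116, 0.0184]
ee_rot: [-0.407, -3.114, -0.002]
force: [-4.8, 10.1, 3.2]
opening: 0.0375
grip_force: 6.0
```

drive_tool([
  {"travel":[0.02,-0.005,0],"twist":0,"claw":0.2},
  {"travel":[0.04,-0.01,0],"twist":0,"claw":0.2},
  {"travel":[0.05,-0.013,0],"twist":0,"claw":0.2},
])

```text
t: 5.05
tool_pos: [0.5177, 0.1147, 0.0184]
ee_rot: [-0.407, -3.114, -0.002]
force: [-4.6, 9.5, 3.1]
opening: 0.0376
grip_force: 5.7
```

```bash
python3 chk.py 3
python3 - <<'E'
from h import *
a=load('top3')['color'][170:320,150:350,::-1]; b=load('scene3')['color'][190:310,320:480,::-1]
cv2.imwrite('pics/m2.png',np.hstack([cv2.resize(x,(400,300),interpolation=cv2.INTER_CUBIC) for x in(a,b)]))
E
```

```text
tcp stand mm (-41.64808540709457+0.6589922443879879j) 0.01841952223100967 [-4.62862128  9.47128669  3.05215866]
top tin px 257.5 240.0 8.321758270263672 stand mm (16.251171060363546-18.996860983853058j)
scene tin px 375.6190490722656 244.15078735351562 8.014549255371094 stand mm (14.456247815643003-26.532094528919124j)
```

View pics/m2.png

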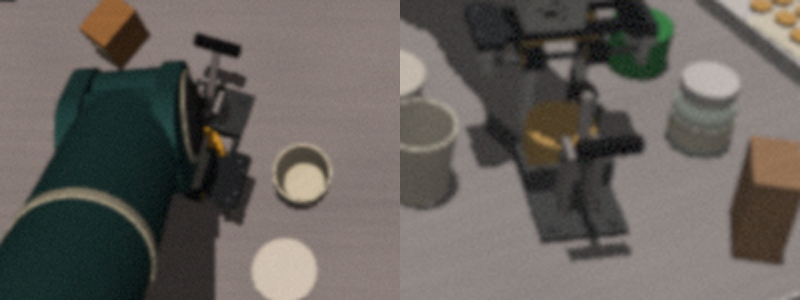

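The tin is in the channel between the rails. There is a 10 N side force towards +y, so I'm about 2 mm too far right. I'll ease left and continue.

drive_tool([
  {"travel":[0.005,0.01,0],"twist":0,"claw":0.2},
  {"travel":[0.005,0.02,0],"twist":0,"claw":0.2},
  {"travel":[0.005,0.02,0],"twist":0,"claw":0.2},
])

```text
t: 5.45
tool_pos: [0.5186, 0.1149, 0.0184]
ee_rot: [0.41, 3.115, -0.0]
force: [-0.2, 1.4, -0.8]
opening: 0.0377
grip_force: 0.8
```

drive_tool([
  {"travel":[0.01,-0.003,0],"twist":0,"claw":0.2},
  {"travel":[0.02,-0.006,0],"twist":0,"claw":0.2},
  {"travel":[0.03,-0.008,0],"twist":0,"claw":0.2},
  {"travel":[0.03,-0.008,0],"twist":0,"claw":0.2},
])

```text
t: 5.85
tool_pos: [0.5217, 0.114, 0.0184]
ee_rot: [0.41, 3.114, -0.0]
force: [-0.4, 0.2, -0.9]
opening: 0.0377
grip_force: 0.4
```

drive_tool([
  {"travel":[0.01,-0.003,0],"twist":0,"claw":0.2},
  {"travel":[0.02,-0.005,0],"twist":0,"claw":0.2},
])

```text
t: 6.05
tool_pos: [0.5229, 0.1138, 0.0183]
ee_rot: [-0.41, -3.113, 0.0]
force: [-8.5, 1.5, 4.6]
opening: 0.0373
grip_force: 4.2
```

drive_tool([
  {"travel":[0.01,-0.003,0],"twist":0,"claw":0.2},
  {"travel":[0.02,-0.005,0],"twist":0,"claw":0.2},
])

```text
t: 6.25
tool_pos: [0.5231, 0.1137, 0.018]
ee_rot: [-0.408, -3.11, 0.001]
force: [-20.7, 3.0, 15.2]
opening: 0.0376
grip_force: 10.8
```

```bash
python3 chk.py 4
```

```text
tcp stand mm (-36.13387176938625+1.1056964525879078j) 0.018023403062986252 [-20.67083184   2.99001526  15.23947619]
top tin px 257.5 238.0 8.321758270263672 stand mm (21.41855000923172-17.26212828823751j)
scene tin px 376.8488464355469 245.593017578125 7.634332180023193 stand mm (20.013193485739826-24.892119303561618j)
```

The push stops hard at TCP stand x = -36, where the home geometry predicted -36.5, with 20 N against the stop. Now I back off, rise and verify.

drive_tool([
  {"travel":[-0.03,0.008,0],"twist":0,"claw":0.2},
  {"travel":[-0.1,0.026,0],"twist":0,"claw":0.2},
  {"travel":[-0.25,0.065,0],"twist":0,"claw":0.2},
  {"travel":[-0.4,0.1,0],"twist":0,"claw":0.2},
  {"travel":[-0.4,0.1,0.1],"twist":0,"claw":0.2},
])

```text
t: 6.85
tool_pos: [0.4834, 0.1235, 0.0279]
ee_rot: [-0.408, -3.113, 0.001]
force: [-0.6, -0.4, -0.5]
opening: 0.0376
grip_force: 0.0
```

drive_tool([
  {"travel":[-0.2,0.1,0.4],"twist":0,"claw":0.6},
  {"travel":[-0.5,0.3,0.8],"twist":0,"claw":1},
  {"travel":[-0.7,0.6,1.0],"twist":0,"claw":1},
  {"travel":[-0.7,0.6,1.0],"twist":0,"claw":1},
])

```text
t: 7.25
tool_pos: [0.4152, 0.1873, 0.132]
ee_rot: [0.402, 3.112, 0.007]
force: [0.5, -0.2, -0.1]
opening: 0.0091
grip_force: 0.0
```

drive_tool([
  {"travel":[0,0.4,0.4],"twist":0,"claw":1},
  {"travel":[0,0.8,0.8],"twist":0,"claw":1},
  {"travel":[0,1.0,1.0],"twist":0,"claw":1},
  {"travel":[0,1.0,1.0],"twist":0,"claw":1},
])

```text
t: 7.65
tool_pos: [0.4168, 0.2874, 0.2323]
ee_rot: [0.404, 3.111, 0.008]
force: [-0.7, -0.4, -0.3]
opening: -0.0
grip_force: 0.0
```

```bash
python3 chk.py 5
python3 - <<'E'
from h import *
a=load('top5')['color'][170:320,150:350,::-1]; b=load('scene5')['color'][190:310,320:480,::-1]
cv2.imwrite('pics/m3.png',np.hstack([cv2.resize(x,(400,300),interpolation=cv2.INTER_CUBIC) for x in(a,b)]))
E
```

```text
tcp stand mm (-183.7579907899657+141.4448605518227j) 0.2323302165742642 [-0.69781097 -0.43043343 -0.26962726]
top tin px 248.44595336914062 243.55404663085938 14.162006378173828 stand mm (0.175962366022715+0.8763298035443973j)
scene tin px 381.0 241.0 10.816754341125488 stand mm (5.0215092978616696-10.522824938025273j)
```

View pics/m3.png

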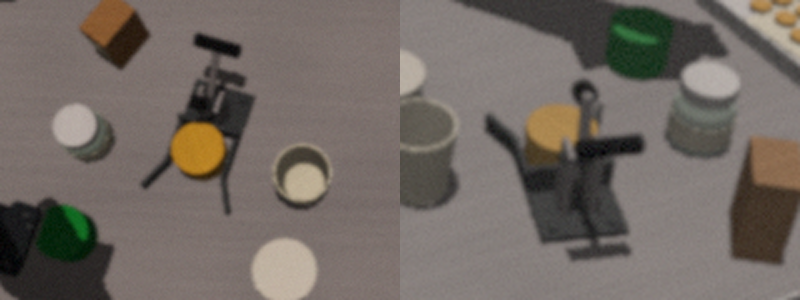

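The tin centre measures (0.2, 0.9) mm in the stand frame, so it is home. The lever is still open (bar at montage (218,44) top and (610,146) scene), and everything else is in place. Next I go over to the far side of the T-bar.

drive_tool([
  {"travel":[0.35,-0.25,0],"twist":0,"claw":1},
  {"travel":[0.7,-0.5,0],"twist":0,"claw":1},
  {"travel":[0.98,-0.75,0],"twist":0,"claw":1},
  {"travel":[0.98,-0.75,0],"twist":0,"claw":1},
])

```text
t: 8.15
tool_pos: [0.5164, 0.2021, 0.2273]
ee_rot: [0.422, 3.113, -0.004]
force: [-0.6, -0.1, -0.6]
opening: 0.0007
grip_force: 0.0
```

drive_tool([
  {"travel":[0.35,-0.25,0],"twist":0,"claw":1},
  {"travel":[0.7,-0.5,0],"twist":0,"claw":1},
  {"travel":[0.98,-0.75,0],"twist":0,"claw":1},
  {"travel":[0.98,-0.75,0],"twist":0,"claw":1},
])

```text
t: 8.55
tool_pos: [0.6136, 0.1271, 0.227]
ee_rot: [-0.421, -3.113, 0.005]
force: [-0.4, -0.9, -0.2]
opening: 0.0004
grip_force: 0.0
```

drive_tool([
  {"travel":[0.35,-0.25,0],"twist":0,"claw":1},
  {"travel":[0.7,-0.5,0],"twist":0,"claw":1},
  {"travel":[0.98,-0.75,0],"twist":0,"claw":1},
  {"travel":[0.98,-0.75,0],"twist":0,"claw":1},
])

```text
t: 8.95
tool_pos: [0.7108, 0.0523, 0.2266]
ee_rot: [-0.419, -3.112, 0.005]
force: [-0.7, -0.1, -0.6]
opening: 0.0004
grip_force: 0.0
```

```bash
python3 chk.py 6; python3 -c "
from h import *; print(observe()['ee_rot'])"
```

```text
tcp stand mm (161.0169581227288-9.60226067076607j) 0.2265644684992111 [-0.74376455 -0.13388203 -0.55614379]
top tin px 249.01695251464844 244.2514190673828 12.416426658630371 stand mm (-1.1783978432072018-1.180583950789979j)
scene tin px 376.5 241.0 4.609872341156006 stand mm (3.431533559870923-21.47618490243175j)
[-4.13184648e-01 -3.11245977e+00  1.57587638e-03]
```

drive_tool([
  {"travel":[0.02,0.1,-0.3],"twist":0,"claw":1},
  {"travel":[0.02,0.1,-0.6],"twist":0,"claw":1},
  {"travel":[0.02,0.1,-0.9],"twist":0,"claw":1},
  {"travel":[0.02,0.1,-1.0],"twist":0,"claw":1},
  {"travel":[0.02,0.1,-1.0],"twist":0,"claw":1},
])

```text
t: 9.55
tool_pos: [0.7104, 0.0688, 0.1275]
ee_rot: [-0.409, -3.113, 0.001]
force: [-0.5, 0.3, -0.3]
opening: 0.0005
grip_force: 0.0
```

drive_tool([
  {"travel":[-0.1,0.026,-0.05],"twist":0,"claw":1},
  {"travel":[-0.2,0.052,-0.05],"twist":0,"claw":1},
  {"travel":[-0.3,0.078,-0.05],"twist":0,"claw":1},
])

```text
t: 9.85
tool_pos: [0.6877, 0.0747, 0.1292]
ee_rot: [0.41, 3.098, 0.002]
force: [40.6, -10.5, 34.6]
opening: 0.0004
grip_force: 21.0
```

```bash
python3 chk.py 7
python3 - <<'E'
from h import *
a=load('top7')['color'][120:270,150:350,::-1]; b=load('scene7')['color'][150:330,300:540,::-1]
cv2.imwrite('pics/m4.png',np.hstack([cv2.resize(x,(400,300),interpolation=cv2.INTER_CUBIC) for x in(a,b)]))
E
```

```text
tcp stand mm (132.90959063270188+6.008377281528424j) 0.1291981994885386 [ 40.61724485 -10.50864499  34.60595517]
top tin px 248.5800018310547 244.09500122070312 12.420462608337402 stand mm (-1.1107027742721483+0.06336058582837495j)
scene tin px 378.5472106933594 244.2467803955078 10.363032341003418 stand mm (15.825616258223125-19.554135154759678j)
```

View pics/m4.png

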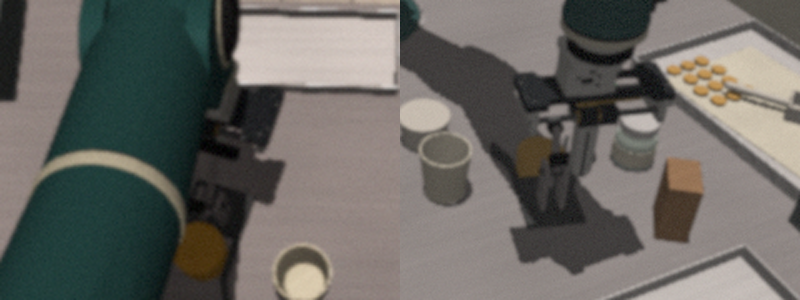

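The fingertips are on the T-bar, but the reaction points along the rod (40 N out, 35 N up), so friction is jamming a level push. I'll back off, set the fingers deeper, and push along the handle's arc (up and towards -x).

drive_tool([
  {"travel":[0.09,-0.05,0.0],"twist":0,"claw":1},
  {"travel":[0.18,-0.1,0],"twist":0,"claw":1},
  {"travel":[0.18,-0.1,-0.1],"twist":0,"claw":1},
  {"travel":[0.18,-0.1,-0.1],"twist":0,"claw":1},
  {"travel":[0.18,-0.1,-0.1],"twist":0,"claw":1},
])

```text
t: 10.45
tool_pos: [0.6988, 0.0663, 0.1128]
ee_rot: [-0.41, -3.113, 0.0]
force: [0.4, 0.2, -0.2]
opening: 0.0003
grip_force: 0.0
```

```bash
python3 chk.py 8|head -1
python3 - <<'E'
from h import *
b=load('scene8')['color'][180:300,340:500,::-1]
cv2.imwrite('pics/m5.png',cv2.resize(b,(640,480),interpolation=cv2.INTER_CUBIC))
E
```

```text
tcp stand mm (145.78896411327923+0.7894667425313168j) 0.11278414354526012 [ 0.42012057  0.17311855 -0.20843722]
```

View pics/m5.png

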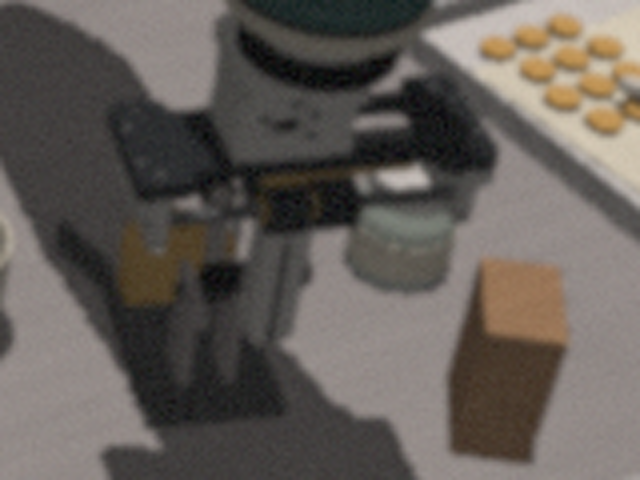

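The fingers, at crop (275,290), are clear behind the bar end at (220,278). Now I follow the arc.

drive_tool([
  {"travel":[-0.077,0.02,0],"twist":0,"claw":1},
  {"travel":[-0.126,0.034,0.05],"twist":0,"claw":1},
  {"travel":[-0.174,0.047,0.1],"twist":0,"claw":1},
  {"travel":[-0.23,0.062,0.14],"twist":0,"claw":1},
])

```text
t: 10.95
tool_pos: [0.6766, 0.0721, 0.128]
ee_rot: [0.41, 3.113, -0.0]
force: [6.0, -0.9, -1.6]
opening: 0.0003
grip_force: 3.0
```

drive_tool([
  {"travel":[-0.097,0.026,0.05],"twist":0,"claw":1},
  {"travel":[-0.193,0.052,0.08],"twist":0,"claw":1},
  {"travel":[-0.29,0.078,0.09],"twist":0,"claw":1},
  {"travel":[-0.386,0.103,0.1],"twist":0,"claw":1},
])

```text
t: 11.35
tool_pos: [0.6374, 0.0828, 0.1381]
ee_rot: [0.41, 3.114, 0.001]
force: [0.7, 0.3, 0.4]
opening: 0.0007
grip_force: 0.4
```

drive_tool([
  {"travel":[-0.097,0.026,0],"twist":0,"claw":1},
  {"travel":[-0.193,0.052,0],"twist":0,"claw":1},
  {"travel":[-0.193,0.052,0],"twist":0,"claw":1},
])

```text
t: 11.65
tool_pos: [0.6172, 0.0884, 0.1373]
ee_rot: [-0.409, -3.114, -0.0]
force: [1.5, -0.3, 0.1]
opening: 0.0005
grip_force: 0.0
```

Past centre and the force has gone. I withdraw and look.

drive_tool([
  {"travel":[0.3,-0.08,0.1],"twist":0,"claw":1},
  {"travel":[0.6,-0.15,0.4],"twist":0,"claw":1},
  {"travel":[0.8,-0.2,0.8],"twist":0,"claw":1},
  {"travel":[0.8,-0.2,1.0],"twist":0,"claw":1},
  {"travel":[0.8,-0.2,1.0],"twist":0,"claw":1},
])

```text
t: 12.15
tool_pos: [0.7002, 0.0672, 0.2402]
ee_rot: [0.411, 3.111, 0.001]
force: [-0.6, 0.9, 1.4]
opening: 0.0005
grip_force: 0.0
```

drive_tool([
  {"travel":[-0.1,0.45,0.1],"twist":0,"claw":1},
  {"travel":[-0.2,0.9,0.2],"twist":0,"claw":1},
  {"travel":[-0.2,1.0,0.3],"twist":0,"claw":1},
  {"travel":[-0.2,1.0,0.3],"twist":0,"claw":1},
])

```text
t: 12.55
tool_pos: [0.6783, 0.1703, 0.2677]
ee_rot: [0.404, 3.115, 0.001]
force: [-0.1, -0.5, -1.7]
opening: 0.0004
grip_force: 0.0
```

drive_tool([
  {"travel":[-0.2,0.4,0],"twist":0,"claw":1},
  {"travel":[-0.5,0.8,0],"twist":0,"claw":1},
  {"travel":[-0.8,1.0,0],"twist":0,"claw":1},
  {"travel":[-0.8,1.0,0],"twist":0,"claw":1},
])

```text
t: 12.95
tool_pos: [0.5955, 0.2704, 0.2665]
ee_rot: [-0.403, -3.113, -0.001]
force: [0.6, -1.0, 0.1]
opening: 0.0004
grip_force: 0.0
```

drive_tool([
  {"travel":[-0.3,0.4,0],"twist":0,"claw":1},
  {"travel":[-0.6,0.8,0],"twist":0,"claw":1},
  {"travel":[-0.9,1.0,0],"twist":0,"claw":1},
  {"travel":[-0.9,1.0,0],"twist":0,"claw":1},
])

```text
t: 13.35
tool_pos: [0.5055, 0.37, 0.2665]
ee_rot: [-0.403, -3.114, 0.0]
force: [0.1, -0.1, -0.4]
opening: 0.0004
grip_force: 0.0
```

```bash
python3 chk.py 9
python3 - <<'E'
from h import *
f=load('top9'); s=load('scene9')
o,p,y=np.load('stand.npy'); w=complex(o,p)+np.exp(1j*y)*.011; P=[w.real,w.imag,.140]; print('clamped bar expected',proj(f,P),proj(s,P))
a=f['color'][150:330,150:390,::-1]; b=s['color'][180:300,320:480,::-1]
cv2.imwrite('pics/m6.png',np.hstack([cv2.resize(x,(400,300),interpolation=cv2.INTER_CUBIC) for x in(a,b)]))
E
```

```text
tcp stand mm (-119.44593804269336+244.20579864125156j) 0.2664591589204214 [ 0.14467914 -0.13480546 -0.35832738]
top tin px 248.44595336914062 243.55404663085938 14.162006378173828 stand mm (0.175962366022715+0.8763298035443973j)
scene tin px 377.5 242.5 10.12432861328125 stand mm (9.20259761522268-20.452792875131028j)
clamped bar expected [244.73329546 231.92192958] [389.71394505 214.71310543]
```

View pics/m6.png

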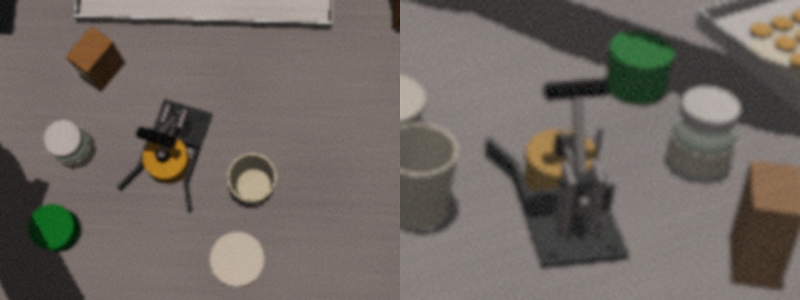

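The lever is over. The T-bar is at top pixel (243,232) and scene pixel (391,216), against an expected (245,232) and (390,215) for clamped. The pad is on the lid, the tin is home at (0.2, 0.9) mm and the bystanders are unmoved.

```bash
python3 -c "
from bench import hand_in; print(hand_in())"
```

```text
the job is handed in; nothing more can be done
None
```

The tin is home within about 1 mm, the lever is snapped over with its pad on the lid, nothing else appears to have moved, and the job was handed in at about 13.5 s; my first push on the lever jammed at about 40 N level (roughly 54 N total at the wrist) before I backed off and pushed along its arc.

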